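# Tighten the scanner head's lock ring against a holding spanner

### The job

Put the steel holding spanner (orange tab) over the flats of the barrel on the scanner head, fully down with its arm between the two stop pins, so that the barrel cannot turn. Then turn the knurled brass lock ring clockwise, seen from above, past its stop to about 0.6 N m of torque (at least 0.4, never more than 1), keeping the barrel from turning along with it. Let go and leave the spanner in place; do not disturb the jar, the tin or the screwdriver.

Things in the scene. Friction and masses are not known exactly. Their poses are not given: they have to be found in the camera images.
- barrel_seat (a point): Centre of the shoulder of the aluminium barrel (40 mm diameter) of the scanner head, 96 mm above the table; the spanner comes to rest on it. Above it rises the barrel's rectangular end: 22 mm along x, 32 mm along y, 16 mm tall, its top edges stepped in by 2.7 mm. x points towards the stop pins, z up.
- barrel (a joint): Angle of the barrel in the head, positive clockwise seen from above, 0 at the start. It turns easily (0.06 N m) and is dragged along by the lock ring (0.15 N m friction between them) unless held by the spanner. It must stay within 0.2 rad of 0; with the spanner fitted it has about 0.1 rad of play and give.
- ring_center (a point): Centre of the knurled brass lock ring around the barrel: a plain round grip 62 mm in diameter and 22 mm tall, on the barrel's upright axis, this point 79 mm above the table. Nothing stands beside the ring but the spanner's arm above it, and the narrower neck below it (29 mm of free height under this point).
- ring_mark (a point): Red mark on the lock ring's top rim, 31 mm from its axis. The ring turns 0.45 to 1.2 rad clockwise relative to the barrel before it meets its stop (red mark within 0.25 rad of the white mark on the housing, before or past it: wear differs, so the stop must be felt). Until then it takes 0.15 N m; beyond, the torque rises by about 0.6 N m within 0.1 rad. Let go, it stays tight.
- pins_mid (a point): Point midway between the tips of two upright steel stop pins, 10 mm thick, 122 mm tall above the table with round tips, standing on the head 95 mm from the barrel axis. The clear gap between them is 17 mm; the spanner's arm goes between them from above. 
- spanner_slot (a point): Centre of the underside of the spanner's rectangular slot. The slot goes right through, 24 mm along x by 34 mm along y: 1 mm clearance all round on the barrel's end. x points along the arm, z up. Fitted, this point lies on barrel_seat, x towards the pins, and a dark rest between the pins bears the arm.
- spanner_tab (a point): Centre of the orange grip tab standing on the spanner's arm: 26 mm along the arm, 14 mm across it, 28 mm tall; 45 mm from the slot's centre along x and 23 mm above the spanner's underside.
- jar: Bystander: amber sample jar with red cap, 44 mm diameter, 60 mm tall; origin under its centre. Leave alone.
- tin: Bystander: red tin, 66 mm diameter, 70 mm tall; origin under its centre. Leave alone.
- driver_grip (a point): Bystander: handle of a screwdriver 150 mm long lying on the table. Leave alone.
- stop_pins: The two stop pins as one fixed body; its origin lies on the table under the barrel's axis, x towards the pins. They take the turning load of the spanner (1 N m is about 10.5 N on a pin); 12 N or more on them is too much.
- head: The scanner head, fixed to the table: a black base plate 15 mm thick, from 63 mm behind the barrel's axis to 123 mm in front (towards the pins) and 65 mm to either side; on it a dark round housing, 92 mm diameter, up to 50 mm above the table; then a neck, 50 mm diameter, from 50 to 68 mm, under the lock ring. Origin on the table under the barrel's axis, x towards the pins.
- spanner: The spanner, a flat steel piece 9 mm thick, about 0.16 kg, lying flat at the start: a box end 32 mm by 42 mm and an arm 12 mm wide that runs along its x to 114 mm from the slot's centre. Origin and axes as spanner_slot.
Mind the look-alikes: they are no part of the job. Of the things that look like the spanner, the smallest one is meant.

How it is judged:
On the way, in this order (a step that is already met when the one before it is completed fails the run):
1. the spanner sits fully down on the barrel's shoulder, over the flats, its arm between the pins (z of spanner_slot in the frame of barrel_seat between -0.003 and 0.0035 m and horizontal distance between spanner_slot and barrel_seat below 0.004 m and horizontal distance between spanner_tab and pins_mid below 0.06 m and angle between spanner_slot's own z axis and vertical below 0.08 rad), for 0.2 s.
2. the ring is turned past its stop while the seated spanner carries at least 3.5 N (0.33 N m) on the stop pins (all of step 1 and y of ring_mark in the frame of barrel_seat above -0.0106 m and contact force between spanner and stop_pins above 3.5 N), for 0.1 s.
At the end, for the whole second after the job is handed in: Spanner at rest within 3.5 mm of the barrel's shoulder and 4 mm of its axis, arm between the pins; lock ring's red mark no more than 11 mm short of the white mark; barrel within 0.2 rad of its start; jar, tin and screwdriver within 20 mm of theirs; all released (all of step 1 and y of ring_mark in the frame of barrel_seat above -0.0106 m and x of ring_mark in the frame of barrel_seat below 0 m and value of joint barrel between -0.2 and 0.2 rad and linear speed of spanner below 0.01 m/s and distance of each of jar, tin, driver_grip from where it was at the start of the episode below 0.02 m); the robot touches nothing.
It fails at once if the barrel turns more than 0.2 rad (value of joint barrel above 0.2 rad or value of joint barrel below -0.2 rad).
It fails at once if more than 12 N between spanner and stop pins (over-tightened or rammed) (contact force between spanner and stop_pins above 12 N).
It fails at once if a bystander is moved by more than 20 mm (distance of any of jar, tin, driver_grip from where it was at the start of the episode above 0.02 m).
It also fails if it takes over 61 s, if anything falls off the work surface, if the arm or the gripper's body presses on something with over 40 N, if the wrist force passes 120 N, or if a joint passes its speed limit or range.

### The arm

A 6-joint arm with a two-finger parallel gripper is mounted at the origin on the work surface. World frame = base frame: x ahead of the robot, y to its left, z up, the work surface at z = 0. Lengths are in m, angles in rad, forces in N, time in s.
With the tool pointing down it reaches from about 0.35 to 0.875 m from the base axis. Payload 4.2 kg.
Tool frame: the origin (TCP) lies midway between the tips of the shut fingers; the grasp point (between the pads) lies 19 mm behind it; z points along the fingers, y is the line along which they close (so a half turn about z gives the same grasp; the last joint's range is limited). The gripper opens to 87 mm and grips with 3 to 60 N. Pads are 19 mm wide; open, the fingers measure 117 mm over their backs; the gripper's body (75 mm by 190 mm) begins 51 mm behind the grasp point.
Start: joints at [-1.086, 0.385, 0.008, 0, -1.194, -0.259], TCP at [0.14, -0.609, 0.223] pointing down, gripper open.
Joint ranges: [-3.14, 3.14], [-1.21, 2.06], [-1.07, 1.41], [-3.16, 2.05], [-2.99, -0.16], [-3.1, 3.1]. Speed limits (rad/s): [2.79, 2.79, 3.14, 3.14, 3.14, 3.14].

### API

Orientations are given as a unit quaternion [w, x, y, z].
In Python, from plant import manip, claw, monitor, vision gives the robot as it stands. The module is installed in compiled form; this text tells all that it offers. Calls block until the motion is done:
- manip.goto(position, orientation): joint-space move of the TCP to a pose.
- manip.line_to(position, ori=None, rate=0.15): straight line of the TCP; ori=None keeps the orientation; rate is the mean speed in m/s.
- manip.move_j(angles): joint-space move.
- claw.command_gripper(opening): finger opening in m; the grip force is fixed at half the most; returns when the fingers have stopped.
- manip.hold(seconds).
- manip.inverse_kinematics(position, orientation): joint angles nearest the present ones, or None.
- monitor.get_state(): the state.
- vision.camera(name): name is "side" or "top"; returns (picture, depth): 384x512x3 uint8, red, green, blue; 384x512 float32, m along the optical axis (not along the pixel's ray), 0 where there is no reading.
- vision.camera_params(name): a dict with "fx", "fy", "cx", "cy" (pixels), "extrinsics" (4x4, takes a point from camera to world coordinates). Camera axes: x right, y up, looking along -z (the intrinsics and any distortion apply to the point x, -y, -z); pixel columns grow to the right and rows downward; lengths in m; the calibration is good to about 2 mm. A picture is of the moment at which its call begins. camera_params takes no time and is no camera call.
A pose or a line that the arm cannot do raises manip.MotionError and nothing moves.
- manip.close_job(): hands the job in; it is judged then, once.
The state is a dict: "time": time; "joint_pos": joint angles; "joint_vel": joint speeds; "joint_torque": joint torques, N m; "position": TCP position; "orientation": TCP orientation; "ft_force": force on the tool from outside, world axes, zero at the start; "moment": the same for the moment, N m; "opening": finger opening in m; "finger_force": force on a finger pad.
Only numpy, scipy, OpenCV 4.12 (cv2) and the standard library are available. Lean on these libraries where they do the work, as an engineer would, in place of code of your own. Each camera call takes 0.05 s, during which the arm holds its last target. There are 200 camera calls.

## Working session

There is one attempt and no reset: what is moved stays moved. The work goes in short steps, each a Python script; the robot and the scene stay as the last script left them, time stands still between calls to the robot, and variables do not carry over. Pictures are saved under pics/ and viewed, at most 10 in all, crops included, and the job is handed in when it is done.

```bash
mkdir -p pics; ls; python3 - <<'E'
from plant import manip, claw, monitor, vision
import cv2, numpy as np
for n in("top","side"):
    p,d=vision.camera(n); cv2.imwrite(f"pics/{n}0.png",p[:,:,::-1]); np.savez(f"pics/{n}0.npz",p=p,d=d)
    c=vision.camera_params(n); print(n,{k:np.round(v,4).tolist() if not isinstance(v,str) else v for k,v in c.items()}, (d>0).mean())
s=monitor.get_state(); print(s["time"],s["position"],s["orientation"],s["opening"],s["ft_force"])
E
```

```text
pics
top {'fx': 441.7159, 'fy': 441.7159, 'cx': 256.6086, 'cy': 193.7905, 'extrinsics': [[0.0237, 0.9961, -0.0849, 0.4201], [-0.9996, 0.0226, -0.0144, -0.0707], [-0.0125, 0.0852, 0.9963, 1.1942], [0.0, 0.0, 0.0, 1.0]]} 0.996002197265625
side {'fx': 350.5511, 'fy': 350.5511, 'cx': 256.5215, 'cy': 190.824, 'extrinsics': [[0.6467, -0.4451, 0.6194, 1.0389], [0.7624, 0.353, -0.5424, -0.5577], [0.0228, 0.823, 0.5676, 0.6216], [0.0, 0.0, 0.0, 1.0]]} 0.9961344401041666
0.1 [ 0.1398332  -0.60861127  0.22155929] [-1.59172172e-04 -1.12576640e-01  9.93642553e-01  9.75253122e-04] 0.08683389309644927 [-0.22835223  0.56298178  0.38655918]
```

View pics/top0.png

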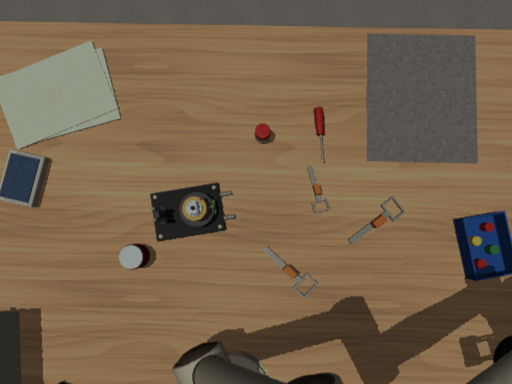

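View pics/side0.png

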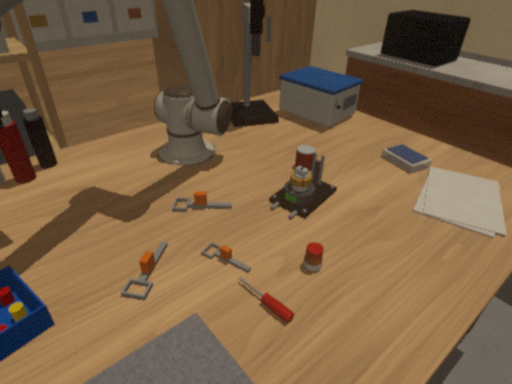

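Top view: the head is at (190,210), its pins at (228,194) and (232,217), the jar at (263,133), the tin at (133,256) and the driver at (320,125). There are three spanner-like pieces, at (317,190), (378,220) and (291,271). The first looks smallest, so I'll measure all three and enlarge.

```bash
cat > h.py <<'E'
from plant import manip, claw, monitor, vision
import cv2, numpy as np
def ray(n,u,v):
    c=vision.camera_params(n);E=np.array(c["extrinsics"])
    d=E[:3,:3]@np.stack([(np.asarray(u,float)-c["cx"])/c["fx"],-(np.asarray(v,float)-c["cy"])/c["fy"],-np.ones(np.shape(u))])
    return E[:3,3],d
def plane(n,u,v,z):
    o,d=ray(n,u,v); t=(z-o[2])/d[2]; return (o[:,None]+d.reshape(3,-1)*t).T
def cloud(n,dep):
    v,u=np.mgrid[:384,:512]; o,d=ray(n,u.ravel(),v.ravel())
    return (o[:,None]+d*dep.ravel()).T.reshape(384,512,3)
def orange(p):
    h=cv2.cvtColor(p,cv2.COLOR_RGB2HSV); return cv2.inRange(h,(5,190,120),(15,255,255))
E
python3 - <<'E'
from h import *
z=np.load("pics/top0.npz");p,d=z["p"],z["d"]
P=cloud("top",d)
m=orange(p); n,l,st,ce=cv2.connectedComponentsWithStats(m)
for i in range(1,n):
    if st[i,4]>15: print("orange",ce[i].round(1),st[i,4],P[l==i].mean(0).round(4),P[l==i].max(0).round(4))
# gray steel: low sat on table
h=cv2.cvtColor(p,cv2.COLOR_RGB2HSV)
g=((h[:,:,1]<70)&(h[:,:,2]>70)).astype(np.uint8)*255
for (x,y,w,hh) in [(295,155,45,65),(340,190,70,60),(255,240,70,60)]:
    s=np.zeros_like(g); s[y:y+hh,x:x+w]=(g|m)[y:y+hh,x:x+w]
    v,u=np.nonzero(s); Q=plane("top",u,v,0.009)[:,:2]
    (c,wh,a)=cv2.minAreaRect(Q.astype(np.float32)*1000); print((x,y),np.round(c),np.round(wh),a,len(u))
a=cv2.resize(p[150:310,140:420],None,fx=2.85,fy=2.85,interpolation=cv2.INTER_CUBIC)
b=cv2.resize(p[175:250,145:245],None,fx=6,fy=6,interpolation=cv2.INTER_CUBIC)
cv2.imwrite("pics/a.png",a[:,:,::-1]);cv2.imwrite("pics/b.png",b[:,:,::-1])
z=np.load("pics/side0.npz");p2=z["p"]
cv2.imwrite("pics/c.png",cv2.resize(p2[140:225,260:350],None,fx=7,fy=7,interpolation=cv2.INTER_CUBIC)[:,:,::-1])
E
```

```text
(295, 155) [ 551. -217.] [155.  48.] 6.498491287231445 222
(340, 190) [ 451. -370.] [ 55. 168.] 39.48828125 342
(255, 240) [ 324. -142.] [167.  54.] 46.41023635864258 353
```

View pics/a.png

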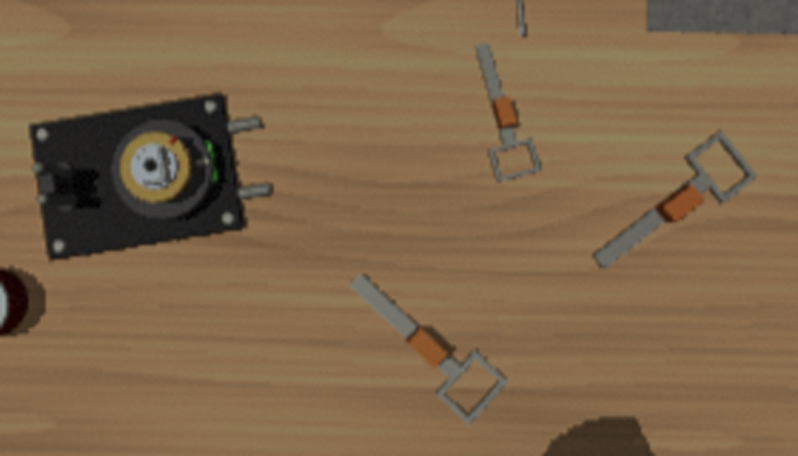

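View pics/b.png

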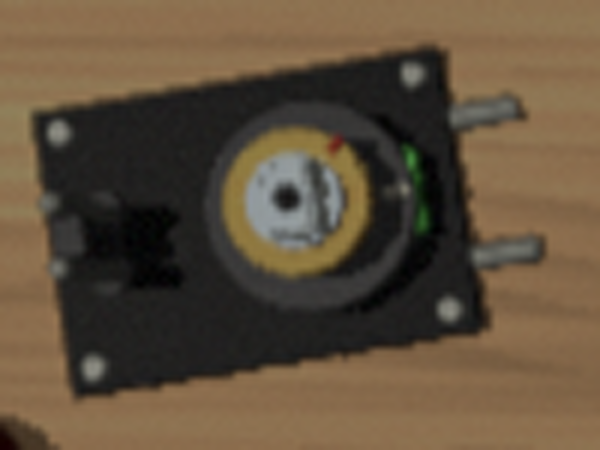

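View pics/c.png

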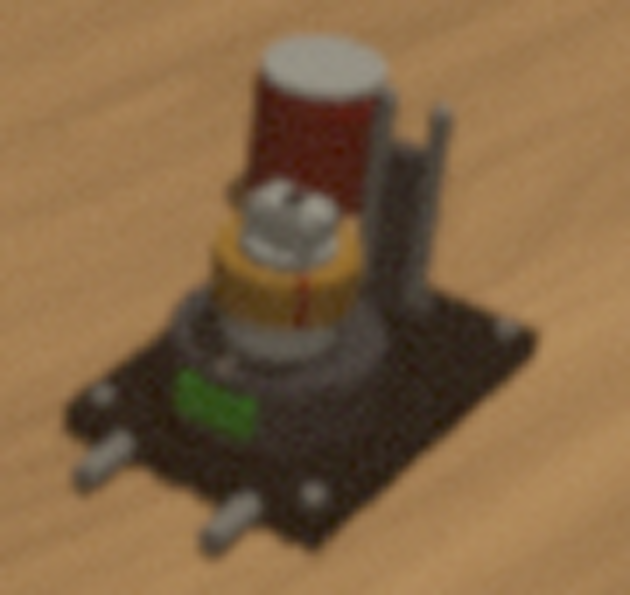

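The pins with the dark rest between them are on the left: tips at about b(50,203) and b(58,268). The stubs on the right are only connectors. The barrel hole is at b(287,197), the red mark at b(335,143) and the white mark at b(400,188).

Look-alike spanners are at (317,190), (378,220) and (291,271). The one at (317,190) fits because it is the smallest. I'll measure all three and confirm on an enlarged crop.

```bash
python3 - <<'E'
from h import *
z=np.load("pics/top0.npz");p,d=z["p"],z["d"]; P=cloud("top",d)
up=lambda x,y,x0,y0,k:(x0+(x+.5)/k-.5,y0+(y+.5)/k-.5)
def T(x,y,h): u=up(x,y,145,175,6); return plane("top",[u[0]],[u[1]],h)[0]
hole=T(287,197,.112); b=[T(*q,.017) for q in [(58,132),(412,73),(93,366),(449,309)]]
dirs=[b[0]-b[1],b[2]-b[3]]; print("hole",hole.round(4),"bolts dir",[np.arctan2(v[1],v[0]).round(4) for v in dirs],[np.linalg.norm(v).round(4) for v in dirs])
pins=[T(50,203,.121),T(58,268,.121)]; pm=(pins[0]+pins[1])/2; v=pm-hole
print("pins",np.round(pins,4),np.linalg.norm(pins[0]-pins[1]),"dir",np.arctan2(v[1],v[0]),np.linalg.norm(v[:2]))
x=np.mean([w/np.linalg.norm(w) for w in dirs],0); c=np.mean(b,0); print("axis from bolts",(c-.030*x).round(4))
y=np.array([-x[1],x[0],0])
for n,q in (("red",T(335,143,.09)),("white",T(400,188,.05))): w=q-hole; print(n,w@x,w@y)
# hole triangulation
us=up(293,200,260,140,7); o1,d1=ray("top",*up(287,197,145,175,6)); o2,d2=ray("side",*us)
s=np.linalg.lstsq(np.stack([d1,-d2],1),o2-o1,rcond=None)[0]; print("tri",o1+s[0]*d1,o2+s[1]*d2)
# spanners: orange
h=cv2.cvtColor(p,cv2.COLOR_RGB2HSV); print("hsv tab",h[189,316:319].tolist(),"steel",h[176,312].tolist(),"table",h[176,330].tolist())
m=((h[:,:,0]<11)&(h[:,:,1]>150)&(h[:,:,2]>60)).astype(np.uint8)
n,l,st,ce=cv2.connectedComponentsWithStats(m)
for i in range(1,n):
    if st[i,4]>15 : print("orange",ce[i].round(1),st[i,4],np.median(P[l==i],0).round(4))
g=((h[:,:,1]<75)&(h[:,:,2]>60))|(m>0)
n,l,st,ce=cv2.connectedComponentsWithStats(g.astype(np.uint8))
for i in range(1,n):
    if 100<st[i,4]<800:
        vv,uu=np.nonzero(l==i);Q=plane("top",uu,vv,.009)[:,:2]*1000;r=cv2.minAreaRect(Q.astype(np.float32));print("obj",ce[i].round(1),st[i,4],np.round(r[0]),np.round(r[1]),round(r[2],1))
cv2.imwrite("pics/d.png",cv2.resize(p[160:220,296:341],None,fx=10,fy=10,interpolation=cv2.INTER_CUBIC)[:,:,::-1])
E
```

```text
hole [0.4752 0.1019 0.112 ] bolts dir [np.float64(1.7593), np.float64(1.7528)] [np.float64(0.1604), np.float64(0.1599)]
pins [[0.4701 0.1968 0.121 ]
 [0.4438 0.1924 0.121 ]] 0.0266598216268082 dir 1.7652528789289323 0.09454953558893373
axis from bolts [0.4752 0.1023 0.017 ]
red -0.019979072413363545 -0.020869346973909464
white -0.039807798716301156 -0.0008669325392118087
tri [0.47520089 0.10185835 0.1120095 ] [0.47586916 0.10253814 0.11215191]
hsv tab [[12, 177, 140], [12, 175, 141], [12, 177, 140]] steel [30, 16, 109] table [18, 106, 144]
orange [318.9 120.3] 245 [ 0.7228 -0.2167  0.0232]
orange [262.1 130.8] 186 [ 0.6818 -0.0645  0.0597]
orange [488.4 226.4] 48 [ 0.4484 -0.6588  0.0344]
orange [480.9 263.5] 57 [ 0.3504 -0.6369  0.035 ]
obj [319.5 125.9] 307 [ 689. -222.] [150.  25.] 5.7
obj [262.1 130.8] 186 [693. -66.] [39. 41.] 1.2
obj [319.6 203.8] 120 [ 500. -222.] [47. 43.] 17.3
obj [391.9 208.8] 185 [ 488. -415.] [55. 53.] 39.5
obj [193.6 208.1] 204 [479. 115.] [44. 42.] 65.0
obj [360.4 233.1] 176 [ 424. -334.] [17. 79.] 38.8
obj [130.5 256.7] 473 [344. 279.] [64. 62.] 2.6
obj [274.1 256.9] 175 [ 354. -104.] [71. 17.] 48.8
obj [303.6 284.4] 199 [ 285. -182.] [55. 54.] 46.4
obj [246.8 363.3] 311 [ 80. -38.] [105.  28.] 71.6
obj [502.  375.7] 331 [  56. -699.] [43. 93.] 36.8
```

View pics/d.png

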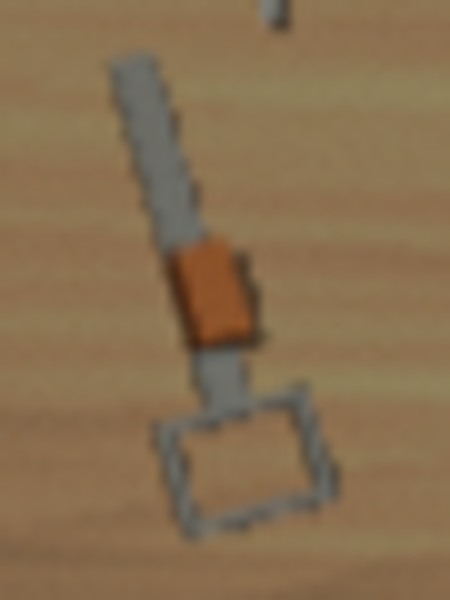

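The crop confirms it: the spanner at (317,190) has a box end of 47×43 mm as imaged, against 55×54 mm for the other two. Its corners are at d(160,428), (300,390), (337,495) and (190,533), the arm tip at d(133,60) and the tab top at d(213,293). I'll grasp it, lift and hover.

```bash
cat >> h.py <<'E'
from scipy.spatial.transform import Rotation as Ro
HEAD=np.array([.4753,.1021]); HY=1.757
def quat(a):  # tool down, tool x at yaw a
    c,s=np.cos(a),np.sin(a); q=Ro.from_matrix([[c,s,0],[s,-c,0],[0,0,-1]]).as_quat(); return q[[3,0,1,2]]
def st(*k):
    s=monitor.get_state(); print("t",round(s["time"],2),"pos",np.round(s["position"],4),"F",np.round(s["ft_force"],1),"M",np.round(s["moment"],2),"open",round(s["opening"],4),"ff",np.round(s["finger_force"],1),*k); return s
E
python3 - <<'E'
from h import *
f=lambda q,h:plane("top",[296+(q[0]+.5)/10-.5],[160+(q[1]+.5)/10-.5],h)[0]
C=[f(q,.009) for q in [(160,428),(300,390),(337,495),(190,533)]]; print(np.round([np.linalg.norm(C[i]-C[i-1]) for i in range(4)],4))
slot=np.mean(C,0); tip=f((133,60),.009); v=tip-slot; yaw=np.arctan2(v[1],v[0]); e=C[0]+C[1]-C[2]-C[3]
tab=f((213,293),.037); w=tab-slot
print("slot",slot,"tip dist",np.linalg.norm(v),"yaw",yaw,np.arctan2(e[1],e[0]),"tab",tab,np.hypot(*w[:2]),np.arctan2(w[1],w[0]))
g=slot[:2]+.045*np.array([np.cos(yaw),np.sin(yaw)]); print("grasp",g)
for a in (0,np.pi):
    print(a, manip.inverse_kinematics([*g,.007],quat(yaw+a)))
    print("  place",manip.inverse_kinematics([*(HEAD+.045*np.array([np.cos(HY),np.sin(HY)])),.15],quat(HY+a)))
for a in np.arange(-3,3.2,.5):
    j=manip.inverse_kinematics([*HEAD,.066],quat(a)); print("ring",round(a,1),None if j is None else np.round(j,2))
E
```

```text
[0.0292 0.039  0.0298 0.0407]
slot [ 0.49298584 -0.22491299  0.009     ] tip dist 0.11261543669810582 yaw 0.28760575180000303 0.32046133534129945 tab [ 0.53538045 -0.21191196  0.037     ] 0.04434331869138489 0.29756195882252645
grasp [ 0.5361375  -0.21214842]
0 [-0.09596644  0.54345908 -0.35746751  0.         -0.66986973  1.95436852]
  place [ 0.63630599  0.22554752 -0.42285267  0.         -0.92239614  2.69149033]
3.141592653589793 [-0.09596644  0.54345908 -0.35746751  0.         -0.66986973 -1.18722413]
  place [ 0.63630599  0.22554752 -0.42285267  0.         -0.92239614 -0.45010232]
ring -3.0 [ 0.55  0.34 -0.53 -0.   -0.7  -1.98]
ring -2.5 [ 0.55  0.34 -0.53  0.   -0.7  -1.48]
ring -2.0 [ 0.55  0.34 -0.53  0.   -0.7  -0.98]
ring -1.5 [ 0.55  0.34 -0.53  0.   -0.7  -0.48]
ring -1.0 [ 0.55  0.34 -0.53  0.   -0.7   0.02]
ring -0.5 [ 0.55  0.34 -0.53  0.   -0.7   0.52]
ring 0.0 [ 0.55  0.34 -0.53  0.   -0.7   1.02]
ring 0.5 [ 0.55  0.34 -0.53  0.   -0.7   1.52]
ring 1.0 [ 0.55  0.34 -0.53  0.   -0.7   2.02]
ring 1.5 [ 0.55  0.34 -0.53  0.   -0.7   2.52]
ring 2.0 [ 0.55  0.34 -0.53  0.   -0.7   3.02]
ring 2.5 [ 0.55  0.34 -0.53 -0.   -0.7  -2.76]
ring 3.0 [ 0.55  0.34 -0.53 -0.   -0.7  -2.26]
```

```bash
python3 - <<'E'
from h import *
g=np.array([.5360,-.2119]); q=quat(.297+np.pi)
manip.goto([*g,.08],q); manip.line_to([*g,.007],rate=.12); st()
claw.command_gripper(0.0); st()
manip.line_to([*g,.16],rate=.15); st()
x=np.array([np.cos(HY),np.sin(HY)]); t=HEAD+.045*x
manip.goto([*t,.155],quat(HY+np.pi)); st()
for n in("top","side"):
    p,d=vision.camera(n); np.savez(f"pics/{n}1.npz",p=p,d=d)
    r=(slice(165,265),slice(125,245)) if n=="top" else (slice(110,230),slice(250,370))
    (cv2.imwrite(f"pics/{n}1.png",cv2.resize(p[r],None,fx=5,fy=5,interpolation=cv2.INTER_CUBIC)[:,:,::-1]))
a=cv2.imread("pics/top1.png");b=cv2.imread("pics/side1.png"); 
E
```

```text
t 2.94 pos [ 0.5365 -0.2122  0.0075] F [ 0.2 -0.4  0.3] M [-0.01 -0.   -0.02] open 0.0873 ff 0.0
t 4.11 pos [ 0.536  -0.2119  0.007 ] F [-0.2 -0.4 -0.3] M [-0.06 -0.01 -0.04] open 0.0139 ff 30.0
t 5.28 pos [ 0.5352 -0.2117  0.1588] F [ 0.1 -0.5 -2.3] M [ 0.05 -0.02 -0.  ] open 0.0138 ff 30.0
t 6.64 pos [0.4673 0.1458 0.1549] F [ 0.  -0.3 -2.2] M [-0.05  0.12  0.05] open 0.0136 ff 30.0
```

View pics/top1.png

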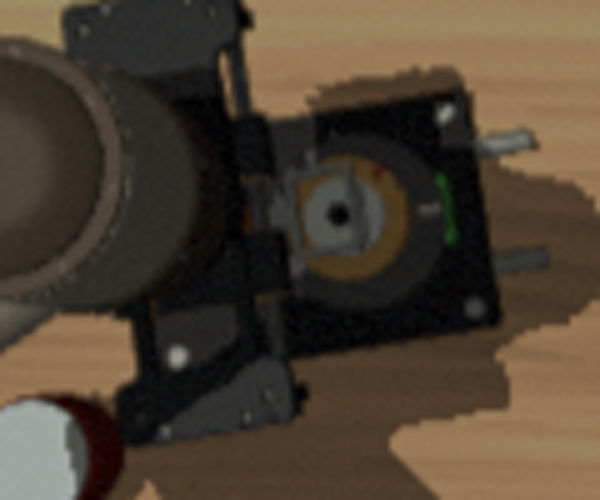

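View pics/side1.png

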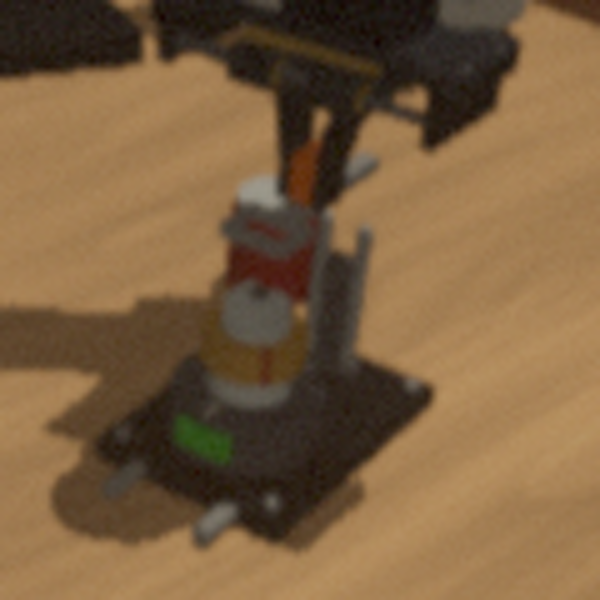

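Top1: the spanner box end is over the barrel, outer corners near (296,172), (350,165), (365,252) and (305,262), with the barrel hole at (338,214). Side1 shows the box level above the barrel at (268,232). I'll measure the slot from the depth mask and cross-check it with these corners.

```bash
python3 - <<'E'
from h import *
x=np.array([np.cos(HY),np.sin(HY)]);y=np.array([-x[1],x[0]])
f=lambda q,h:plane("top",[125+(q[0]+.5)/5-.5],[165+(q[1]+.5)/5-.5],h)[0]
C=np.array([f(q,.157) for q in [(296,172),(350,165),(365,252),(305,262)]]);c=C.mean(0)[:2]-HEAD
print("corner slot local mm",c@x*1e3,c@y*1e3,"sizes",np.round([np.linalg.norm(C[i]-C[i-1])*1e3 for i in range(4)],1))
hl=f((338,214),.112)[:2]-HEAD; print("hole now",hl@x*1e3,hl@y*1e3)
for n in("top","side"):
    z=np.load(f"pics/{n}1.npz");P=cloud(n,z["d"]);L=np.stack([(P[...,:2]-HEAD)@x,(P[...,:2]-HEAD)@y,P[...,2]],-1)
    m=(L[...,2]>.144)&(L[...,2]<.166)&(np.abs(L[...,1])<.026)&(L[...,0]>-.03)&(L[...,0]<.014)
    Q=L[m]*1e3; print(n,m.sum(),"z",np.percentile(Q[:,2],[10,50,90]).round(1),"x",np.percentile(Q[:,0],[0,2,98]).round(1),"y",np.percentile(Q[:,1],[0,2,50,98,100]).round(1))
    # re-project mask pixels on box top plane and find hole / outline
    k=np.zeros(m.shape,np.uint8);k[m]=255
    v,u=np.nonzero(m); R=plane(n,u,v,.157)[:,:2]-HEAD; a,b=R@x*1e3,R@y*1e3
    print("  outline x",a.min(),a.max()," y",b.min(),b.max(), " y-centre by slices",[ (round(s),round((b[abs(a-s)<3].min()+b[abs(a-s)<3].max())/2,1)) for s in (-12,-6,0,6)])
    if n=="top":
        for r in range(v.min(),v.max()+1): print("".join("#" if m[r,c] else "." for c in range(u.min(),u.max()+1)))
E
```

```text
corner slot local mm -2.244630479137699 2.289146751543219 sizes [42.7 25.7 41.7 28.6]
hole now 0.3024617580750813 0.014208025081120377
top 103 z [150.5 156.  159.1] x [-15.8 -15.5  13.7] y [-20.9 -20.5  -0.9  21.1  21.3]
  outline x -16.549832400061923 13.892548809553162  y -20.770721168449175 21.626177138917146  y-centre by slices [(-12, np.float64(-0.2)), (-6, np.float64(1.2)), (0, np.float64(0.2)), (6, np.float64(0.4))]
.........####..
...##########..
##########.##..
####.......##..
#..........##..
#..........##..
##.........##..
##.........###.
.#.........###.
.#..........##.
.#..........##.
.#..........##.
.#..........##.
.##.........##.
..#.........###
..#.........###
..#........####
..#..##########
..#########....
..###..........
side 96 z [149.5 154.1 157.4] x [-16.4 -15.5  13.8] y [-21.5 -20.8  -1.9  20.8  21.6]
  outline x -27.844066791955065 16.32663021700203  y -27.66917899774487 21.379616709699075  y-centre by slices [(-12, np.float64(-5.5)), (-6, np.float64(-3.4)), (0, np.float64(-2.4)), (6, np.float64(-1.3))]
```

```bash
python3 - <<'E'
from h import *
x=np.array([np.cos(HY),np.sin(HY)]); t=HEAD+.0456*x
q=quat(HY+np.pi)
manip.line_to([*t,.132],ori=q,rate=.08); s0=st(); f0=np.array(s0["ft_force"])
z=.132
while z>.1015:
    z-=.002 if z>.106 else .001
    manip.line_to([*t,z],ori=q,rate=.03); s=st(); 
    if np.linalg.norm(np.array(s["ft_force"])-f0)>4: print("contact",z); break
E
```

```text
t 7.18 pos [0.467  0.1466 0.1318] F [-0.2  0.4 -1.6] M [0.01 0.12 0.04] open 0.0133 ff 30.0
t 7.43 pos [0.467  0.147  0.1303] F [ 0.5  0.4 -1.3] M [-0.01  0.12 -0.06] open 0.0138 ff 30.0
t 7.68 pos [0.4668 0.1469 0.128 ] F [ 0.3  0.6 -2.9] M [ 0.    0.14 -0.03] open 0.0137 ff 30.0
t 7.93 pos [0.4667 0.1469 0.1258] F [ 0.2  0.1 -2.4] M [0.02 0.14 0.03] open 0.0135 ff 30.0
t 8.18 pos [0.4668 0.1468 0.1238] F [ 0.7  0.2 -2. ] M [ 0.02  0.14 -0.03] open 0.0139 ff 30.0
t 8.43 pos [0.4668 0.1468 0.1219] F [ 0.7  0.4 -2.2] M [0.05 0.09 0.  ] open 0.0138 ff 30.0
t 8.68 pos [0.4668 0.1468 0.1198] F [ 0.3 -1.1 -2. ] M [0.   0.11 0.05] open 0.0138 ff 30.0
t 8.93 pos [0.4668 0.1469 0.1179] F [-0.5  0.2 -1.7] M [0.01 0.14 0.  ] open 0.014 ff 30.0
t 9.18 pos [0.4669 0.1469 0.116 ] F [-0.2  1.  -1.7] M [-0.05  0.11  0.03] open 0.0138 ff 30.0
t 9.43 pos [0.467  0.1473 0.1144] F [-1.2  1.6  3. ] M [ 0.32  0.71 -0.06] open 0.014 ff 30.0
contact 0.11399999999999999
```

```bash
cat >> h.py <<'E'
def avg(n=12,dt=.02):
    A=[]
    for _ in range(n):
        manip.hold(dt); s=monitor.get_state(); A.append([*s["ft_force"],*s["moment"],*s["position"]])
    A=np.mean(A,0); print("avg t",round(s["time"],2),"F",A[:3].round(2),"M",A[3:6].round(3),"pos",A[6:].round(4)); return A
X=np.array([np.cos(HY),np.sin(HY)]);Y=np.array([-X[1],X[0]])
E
python3 - <<'E'
from h import *
a=avg(); t=HEAD+.0456*X; q=quat(HY+np.pi)
s=monitor.get_state(); print("ori err",np.round(s["orientation"]-np.sign(s["orientation"]@q)*q,4))
p,d=vision.camera("top");np.savez("pics/top2.npz",p=p,d=d)
p2,d2=vision.camera("side");np.savez("pics/side2.npz",p=p2,d=d2)
manip.line_to([*t,.119],ori=q,rate=.05); b=avg(); print("diff",(a-b).round(3))
A=cv2.resize(p[180:245,145:225],None,fx=5,fy=5,interpolation=cv2.INTER_CUBIC);B=cv2.resize(p2[130:195,280:340],None,fx=6.5,fy=6.5,interpolation=cv2.INTER_CUBIC)
h=min(A.shape[0],B.shape[0]); cv2.imwrite("pics/e.png",np.hstack([A[:h],B[:h]])[:,:,::-1]); print(A.shape,B.shape)
E
```

```text
avg t 9.63 F [-2.5   2.42  3.32] M [ 0.456  0.778 -0.092] pos [0.467  0.1472 0.1144]
ori err [-0.0004  0.0001  0.0001  0.0001]
avg t 10.18 F [-0.09  0.02 -2.12] M [ 0.023  0.126 -0.007] pos [0.4666 0.1465 0.1185]
diff [-2.410e+00  2.401e+00  5.437e+00  4.330e-01  6.520e-01 -8.500e-02
  0.000e+00  1.000e-03 -4.000e-03]
(325, 400, 3) (422, 390, 3)
```

View pics/e.png

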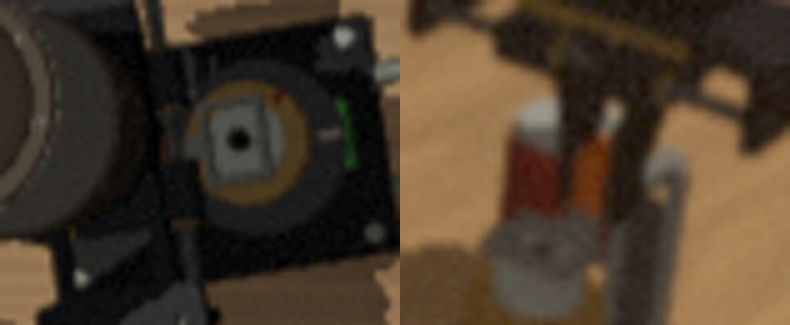

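The left crop shows box corners near (207,108), (265,95), (278,175) and (215,188), with the barrel hole at (239,140). The slot is about 1 mm short towards the pins. The contact force (+2.8 N towards the pins, +1.9 N in y) agrees, so I'll descend again with a shift that follows the lateral force.

```bash
python3 - <<'E'
from h import *
q=quat(HY+np.pi); c=HEAD+.0456*X+.0011*X+.0004*Y
manip.line_to([*c,.118],ori=q,rate=.03); f0=avg(6)[:3]; z=.118
for i in range(40):
    z-=.0012; manip.line_to([*c,z],ori=q,rate=.04)
    f=avg(3,.01)[:3]-f0; l=f[:2]
    if z<.1035 and f[2]>4: print("seat?"); break
    if np.linalg.norm(l)>1.2:
        c=c+l/np.linalg.norm(l)*min(.0006,.00025*np.linalg.norm(l)); 
        if f[2]>3: z+=.0012
    if f[2]>12 or z<.1: print("stop"); break
print(z,(c-HEAD)@X,(c-HEAD)@Y)
E
```

```text
avg t 10.53 F [ 0.06 -0.34 -2.04] M [ 0.014  0.129 -0.004] pos [0.4662 0.1479 0.1179]
avg t 10.81 F [ 0.36 -0.01 -1.92] M [ 0.006  0.13  -0.002] pos [0.4662 0.1479 0.1167]
avg t 11.08 F [-0.69  0.82  1.42] M [-0.047  0.306 -0.018] pos [0.4665 0.148  0.116 ]
avg t 11.36 F [ 0.55 -0.89  1.46] M [-0.45  -0.022 -0.013] pos [0.4664 0.1482 0.1159]
avg t 11.63 F [-0.61 -0.23  3.64] M [-0.25   0.189 -0.034] pos [0.4663 0.1484 0.1147]
avg t 11.91 F [0.19 0.46 2.29] M [-0.228  0.108  0.006] pos [0.4663 0.1486 0.1133]
avg t 12.18 F [0.23 1.21 1.91] M [ 0.15   0.183 -0.002] pos [0.466  0.1482 0.1118]
avg t 12.46 F [ 0.52 -0.33  0.88] M [-0.359 -0.064  0.004] pos [0.466  0.1483 0.1118]
avg t 12.73 F [-0.55 -0.39  2.36] M [-0.281  0.258 -0.048] pos [0.466  0.1485 0.1108]
avg t 13.01 F [-1.48  1.33  3.91] M [ 0.088  0.547 -0.059] pos [0.466  0.1488 0.1096]
avg t 13.28 F [ 0.49 -0.78  2.65] M [-0.507 -0.06  -0.008] pos [0.4659 0.1488 0.1096]
avg t 13.56 F [-0.75 -0.16  5.25] M [-0.427  0.22  -0.04 ] pos [0.4659 0.149  0.1087]
avg t 13.83 F [-2.54 -1.12 11.87] M [-0.521  1.052 -0.066] pos [0.466  0.1491 0.1086]
stop
0.10839999999999994 0.04781163360864432 0.0013133412138028107
```

```bash
cat > probe.py <<'E'
from h import *
q=quat(HY+np.pi)
def probe(c,z,ax,f0,lim=2.0,step=.0004,n=7):
    r=[]
    for s in (1,-1):
        for i in range(1,n+1):
            manip.line_to([*(c+s*i*step*ax),z],ori=q,rate=.03); A=avg2(); l=(A[:2]-f0[:2])@ax
            if s*l<-lim: break
        r.append((s*i*step,round(l,1),round((A[6:8]-HEAD)@ax*1e3,2)))
        manip.line_to([*c,z],ori=q,rate=.05)
    print("probe",r); return c+ax*(r[0][0]+r[1][0])/2
def avg2(n=4):
    A=[]
    for _ in range(n):
        manip.hold(.01); s=monitor.get_state(); A.append([*s["ft_force"],*s["moment"],*s["position"]])
    return np.mean(A,0)
E
python3 - <<'E'
from probe import *
f0=np.array([.06,-.2,-2.04]); c=HEAD+.0478*X+.0013*Y; z=.1125
manip.line_to([*c,z],ori=q,rate=.03); avg(4)
c=probe(c,z,Y,f0); manip.line_to([*c,z],ori=q,rate=.03); c=probe(c,z,X,f0)
manip.line_to([*c,z],ori=q,rate=.03); avg(4); print((c-HEAD)@X,(c-HEAD)@Y)
E
```

```text
avg t 14.22 F [ 0.14  0.45 -1.66] M [0.052 0.065 0.029] pos [0.4646 0.1487 0.1118]
probe [(0.002, np.float64(-4.2), np.float64(2.68)), (-0.0028, np.float64(0.2), np.float64(-1.53))]
probe [(0.0028, np.float64(0.2), np.float64(50.62)), (-0.0028, np.float64(0.7), np.float64(44.98))]
avg t 23.16 F [ 0.02  0.24 -1.93] M [ 0.023  0.095 -0.005] pos [0.4656 0.1489 0.1125]
0.047799999999999995 0.0009000000000000198
```

```bash
python3 - <<'E'
from probe import *
f0=np.array([.06,-.2,-2.04]); c=HEAD+.0476*X+.0002*Y; z=.1125
for i in range(10):
    z-=.0012; manip.line_to([*c,z],ori=q,rate=.04)
    A=avg2(3); f=A[:3]-f0; l=f[:2]; m=A[3:6]-[.014,.129,0]
    print(round(z,4),"fX %.1f fY %.1f fz %.1f"%(l@X,l@Y,f[2]),"M",m.round(2),"pos",((A[6:8]-HEAD)@X*1e3).round(2),((A[6:8]-HEAD)@Y*1e3).round(2),A[8].round(4))
    if f[2]>7: break
print(monitor.get_state()["time"])
E
```

```text
0.1113 fX 0.1 fY -0.1 fz 0.5 M [0.01 0.   0.01] pos 47.55 0.23 0.1112
0.1101 fX -0.0 fY -0.3 fz 0.4 M [ 0.02 -0.01  0.02] pos 47.57 0.26 0.11
0.1089 fX 0.0 fY 0.3 fz 1.9 M [-0.02 -0.04  0.01] pos 47.68 -0.03 0.1091
0.1077 fX 0.9 fY 2.3 fz 6.8 M [-0.11  0.54 -0.06] pos 47.72 -0.19 0.1087
0.1065 fX 1.7 fY 4.2 fz 13.6 M [-0.2   1.34 -0.04] pos 47.72 -0.24 0.1086
24.5333
```

```bash
python3 - <<'E'
from probe import *
c=HEAD+.0476*X+.0002*Y
for k in ("1","3"):
  if k=="3":
    manip.line_to([*c,.130],ori=q,rate=.1); avg(5)
    for n in("top","side"):
        p,d=vision.camera(n); np.savez(f"pics/{n}3.npz",p=p,d=d)
  zt=.1549 if k=="1" else .130
  for n in("top","side"):
    z=np.load(f"pics/{n}{k}.npz");P=cloud(n,z["d"]);L=np.stack([(P[...,:2]-HEAD)@X,(P[...,:2]-HEAD)@Y,P[...,2]-zt],-1)*1e3
    o=[]
    for a,b in ((-18,-11),(-11,0),(0,11),(12,18),(18,28),(60,80),(80,92),(98,118)):
        m=(L[...,0]>a)&(L[...,0]<b)&(abs(L[...,1])<(24 if b<19 else 5))&(L[...,2]>-12)&(L[...,2]<12)
        o.append((a,int(m.sum()),*(np.median(L[m],0)[1:].round(1) if m.sum()>2 else ())))
    print(k,n,o)
print(monitor.get_state()["time"])
E
```

```text
1 top [(-18, 42, np.float64(-0.9), np.float64(1.1)), (-11, 19, np.float64(17.4), np.float64(2.3)), (0, 20, np.float64(-16.8), np.float64(1.0)), (12, 45, np.float64(-0.5), np.float64(2.0)), (18, 13, np.float64(-0.2), np.float64(1.2)), (60, 0), (80, 0), (98, 0)]
1 side [(-18, 47, np.float64(-0.6), np.float64(-1.0)), (-11, 15, np.float64(-3.8), np.float64(1.1)), (0, 16, np.float64(-18.4), np.float64(-0.7)), (12, 44, np.float64(1.7), np.float64(-0.5)), (18, 4, np.float64(-0.3), np.float64(1.6)), (60, 0), (80, 5, np.float64(-1.0), np.float64(0.9)), (98, 12, np.float64(-0.8), np.float64(1.4))]
avg t 25.0 F [-0.09  0.44 -2.2 ] M [-0.02   0.133 -0.004] pos [0.4658 0.1486 0.1294]
3 top [(-18, 32, np.float64(2.5), np.float64(6.7)), (-11, 28, np.float64(1.0), np.float64(8.5)), (0, 17, np.float64(18.5), np.float64(5.8)), (12, 41, np.float64(2.4), np.float64(4.8)), (18, 16, np.float64(0.3), np.float64(4.5)), (60, 0), (80, 0), (98, 0)]
3 side [(-18, 34, np.float64(0.1), np.float64(4.0)), (-11, 24, np.float64(-0.9), np.float64(5.3)), (0, 13, np.float64(-15.2), np.float64(3.0)), (12, 35, np.float64(4.2), np.float64(1.4)), (18, 7, np.float64(-1.5), np.float64(4.3)), (60, 0), (80, 7, np.float64(-4.0), np.float64(-4.9)), (98, 11, np.float64(-1.8), np.float64(-6.5))]
25.1
```

The depth shows the spanner pitched about 0.1 rad in the grip, box up and tip down, after the first contact. I'll tilt the tool to level it, then re-measure the slot hole from the mask.

```bash
cat >> probe.py <<'E'
def q_tilt(th,dy=0):   # spanner yaw offset dy, tilt th about local Y
    R=Ro.from_quat(np.roll(quat(HY+np.pi+dy),-1)); R=Ro.from_rotvec(np.array([*Y,0])*th)*R
    return np.roll(R.as_quat(),1)
def tcp(xl,yl,zg,th):  # grasp point local xl,yl, zg-> TCP position
    R=Ro.from_rotvec(np.array([*Y,0])*th); return np.array([*(HEAD+xl*X+yl*Y),zg])+R.apply([0,0,-.019])
def slot(k,ztop,xl=0):
    z=np.load(f"pics/top{k}.npz");P=cloud("top",z["d"]);L=np.stack([(P[...,:2]-HEAD)@X,(P[...,:2]-HEAD)@Y,P[...,2]-ztop],-1)*1e3
    m=(abs(L[...,2])<9)&(abs(L[...,1])<30)&(L[...,0]>-30)&(L[...,0]<30)
    hole=((~m)*255).astype(np.uint8); n,l,s,ce=cv2.connectedComponentsWithStats(hole,connectivity=4)
    i=[i for i in range(1,n) if 60<s[i,4]<250]
    for i in i:
        C=plane("top",[ce[i][0]],[ce[i][1]],ztop)[0,:2]-HEAD
        v,u=np.nonzero(l==i); r=cv2.minAreaRect((plane("top",u,v,ztop)[:,:2]*1e3).astype(np.float32))
        print("slot centre X %.2f Y %.2f"%(C@X*1e3+.7,C@Y*1e3-.4),"n",s[i,4],"rect",np.round(r[1],1),round(r[2],1))
    for a,b in ((-20,-8),(8,18),(18,30)):
        k=m&(L[...,0]>a)&(L[...,0]<b); print("  z",a,np.median(L[k][:,2]).round(1),"Ymid",((L[k][:,1].min()+L[k][:,1].max())/2).round(1))
E
python3 - <<'E'
from probe import *
slot("1",.157); slot("3",.130+.014)
th=-.10; print(manip.inverse_kinematics(tcp(.0465,0,.152,th),q_tilt(th)) is not None)
manip.line_to(tcp(.0465,0,.152,th),ori=q_tilt(th),rate=.08); avg(5)
for n in("top","side"):
    p,d=vision.camera(n); np.savez(f"pics/{n}4.npz",p=p,d=d)
slot("4",.152-.019-.007+.009+.001)
z=np.load("pics/side4.npz");P=cloud("side",z["d"]);L=np.stack([(P[...,:2]-HEAD)@X,(P[...,:2]-HEAD)@Y,P[...,2]-.126],-1)*1e3
for a,b in ((-18,-11),(12,18),(80,92),(98,118)):
    m=(L[...,0]>a)&(L[...,0]<b)&(abs(L[...,1])<(24 if b<19 else 7))&(abs(L[...,2]-7)<12); print(a,m.sum(),np.median(L[m],0).round(1))
print(monitor.get_state()["time"])
E
```

```text
slot centre X 0.80 Y -0.05 n 134 rect [33.1 22.3] 10.2
  z -20 -1.0 Ymid -0.0
  z 8 -0.2 Ymid 0.6
  z 18 -0.9 Ymid 0.4
  z -20 -5.5 Ymid 1.4
  z 8 -8.1 Ymid 0.9
  z 18 -8.1 Ymid -3.9
True
avg t 25.44 F [ 0.09  0.1  -1.93] M [-0.227  0.065 -0.014] pos [0.4665 0.1491 0.1328]
  z -20 -0.8 Ymid 0.8
  z 8 -1.2 Ymid 0.1
  z 18 -1.2 Ymid -0.4
-18 26 [-12.   -1.7   5.7]
12 36 [16.2  2.6  5.4]
80 5 [85.9 -3.9  5.8]
98 20 [107.9  -3.2   7.1]
25.5417
```

```bash
python3 - <<'E'
from probe import *
th=-.10; dy=.027
manip.line_to(tcp(.0465,.0003,.152,th),ori=q_tilt(th,dy),rate=.05); A=avg(5)
p,d=vision.camera("top"); np.savez("pics/top5.npz",p=p,d=d); p2,d2=vision.camera("side"); np.savez("pics/side5.npz",p=p2,d=d2)
slot("5",.1335)
P=cloud("top",d);L=np.stack([(P[...,:2]-HEAD)@X,(P[...,:2]-HEAD)@Y,P[...,2]],-1)*1e3
for r in range(190,228): print("".join("#" if abs(L[r,c,2]-131)<8 else "o" if 100<L[r,c,2]<=123 else "r" if 80<L[r,c,2]<=100 else "." if L[r,c,2]<=80 else "^" for c in range(165,215)))
a=cv2.resize(p[188:230,165:215],None,fx=12,fy=12,interpolation=cv2.INTER_CUBIC); cv2.imwrite("pics/f.png",cv2.convertScaleAbs(a[:,:,::-1],alpha=1.6))
z=d2;P=cloud("side",z);L=np.stack([(P[...,:2]-HEAD)@X,(P[...,:2]-HEAD)@Y,P[...,2]-.126],-1)*1e3
for a,b in ((-18,-11),(12,18),(80,92),(98,118)):
    m=(L[...,0]>a)&(L[...,0]<b)&(abs(L[...,1])<(24 if b<19 else 7))&(abs(L[...,2]-7)<12); print(a,m.sum(),np.median(L[m],0).round(1))
E
```

```text
avg t 25.88 F [ 0.09 -0.17 -1.78] M [-0.253  0.067  0.005] pos [0.4658 0.1498 0.133 ]
  z -20 1.9 Ymid -0.3
  z 8 1.8 Ymid -0.2
  z 18 2.2 Ymid -7.5
^^^^^^^^^^^^^^^^^.................................
^^^^^^^^^^^^^^^^^.................................
^^^^^^^^^^^^^^^^^.................................
^^^^^^^^^^^^^^^^^..............................^..
^^^^^^^^^^^^^^^^^^................................
^^^^^^^^^^^^^^^^^^..^.............................
^^^^^^^^^^^^^^^^^^....^....rrrrrr.....^...........
^^^^^^^^^^^^^^^^^^.....rrrrrrrrrrrr.r.............
^^^^^^^^^^^^^^^^^^....rrr####^#rrrrrr.............
^^^^^^^^^^^^^^^^^^^##########^#rrrrrrr............
^^^^^^^^^^^^^^^^^^^###^##rrrr##rrrrrrrr...........
^^^^^^^^^^^^^^^^.###rrrrrrroo##orrrrrrrr..........
^^^^^^^^^^^^^^^^^###rrroooooo##orrrrrrrr..........
^^^^^^^^^^^^^^^^^###rrroooooo##orrrrrrrrr.........
^^^^^^^^^^^^^^^^^.##rrroooooo###orrrrrrrr.........
^^^^^^^^^^^^^^^^^r##rrrooooooo##orrrrrrrr.........
^^^^^^^^^^^^^^^^^###rrroooooo^##orrrrrrrrr........
^^^^^^^^^^^^^^^^^^##rrrooooooo##orrrr^rrrr........
^^^^^^^^^^^^^^^^^^###rrroooooo##o
[... 384 characters left out ...]
^^^^^^^^^^^^^^#rrrrrrrr^rrrrrr...........
^^^^^^^^^^^^^^^^^^^^^^rrrrrrrrrrrrrrrr............
^^^^^^^^^^^^^^^^^^^^^^rrrrrrrrrrrrrr..............
^^^^^^^^^^^^^^^^^^^^^^..rrrrrrrrrrr...............
^^^^^^^^^^^^^^^^^^^^^^.....rrrrr..................
^^^^^^^^^^^^^^^^^^^^^^......^.....................
^^^^^^^^^^^^^^^^^^^^^^^...........................
^^^^^^^^^^^^^^^^^^^^^^..........^.................
^^^^^^^^^^^^^^^^^^^^^.............................
^^^^^^^^^....^^^^^^^^.............................
^^^^.........^^^^^^^^.............................
.............^^^^^^^^.............................
-18 22 [-11.9   3.2   6.6]
12 28 [16.2  1.7  7.1]
80 7 [88.  -3.5  5.9]
98 19 [109.2  -1.9   8. ]
```

View pics/f.png

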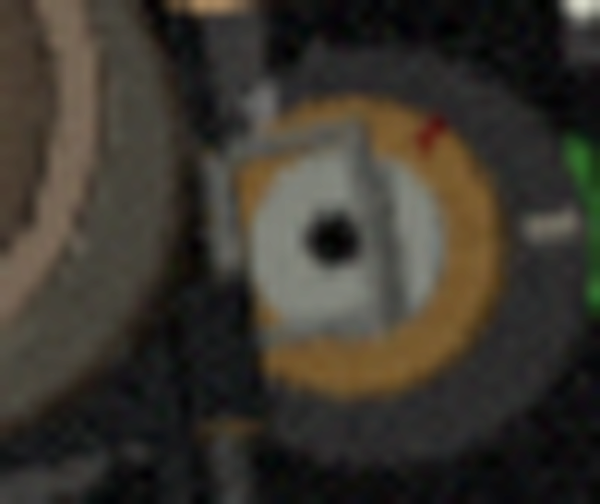

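Crop f shows the box outer corners near (212,155), (365,120), (405,330) and (250,350), the barrel hole at (333,240), the red mark at (432,133) and the white mark at (550,222). I'll convert these at their heights and correct the position.

```bash
python3 - <<'E'
from probe import *
for nm,u,v in (("hand",165+(308.5)/12-.5,188+(239.5)/12-.5),("ascii",189.3,206.8)):
    c=plane("top",[u],[v],.1335)[0,:2]-HEAD; print(nm,c@X*1e3,c@Y*1e3)
u,v=165+333.5/12-.5,188+240.5/12-.5; c=plane("top",[u],[v],.112)[0,:2]-HEAD; print("hole",c@X*1e3,c@Y*1e3)
# edges along local X through slot centre from depth class mask
d=np.load("pics/top5.npz")["d"];P=cloud("top",d);z=P[...,2]*1e3
vv,uu=np.nonzero((abs(z-132)<9)); Q=(plane("top",uu,vv,.1335)[:,:2]-HEAD)*1e3; a,b=Q@X,Q@Y
k=(abs(a)<24)&(abs(b)<26);a,b=a[k],b[k]
m=abs(b+4)<9; print("X hist (|b|<9)",np.histogram(a[m],np.arange(-24,25,2)))
m=abs(a-2)<7; print("Y hist",np.histogram(b[m],np.arange(-26,27,2))[0])
E
```

```text
hand 1.8886722884970415 1.0852875026223634
ascii 3.815214477126378 -0.8405967906306828
hole 0.13187487800688588 0.3954186562124853
X hist (|b|<9) (array([0, 0, 0, 0, 0, 4, 7, 6, 0, 0, 0, 0, 0, 0, 0, 0, 0, 0, 0, 5, 6, 6,
       1, 0]), array([-24, -22, -20, -18, -16, -14, -12, -10,  -8,  -6,  -4,  -2,   0,
         2,   4,   6,   8,  10,  12,  14,  16,  18,  20,  22,  24]))
Y hist [0 0 4 4 3 0 0 0 0 0 0 0 0 0 0 0 0 0 0 0 0 4 5 2 0 0]
```

```bash
cat > desc.py <<'E'
from probe import *
def desc(xl,yl,z0,z1,th,dy,lim=3.0,step=.0012):
    z=z0; q=q_tilt(th,dy); manip.line_to(tcp(xl,yl,z,th),ori=q,rate=.05); b=avg(6)
    while z>z1:
        z-=step; manip.line_to(tcp(xl,yl,z,th),ori=q,rate=.04); A=avg2(3); f=A-b
        print(round(z,4),"fX %.1f fY %.1f fz %.1f"%(f[:2]@X,f[:2]@Y,f[2]),"MX %.2f MY %.2f MZ %.2f"%(f[3:5]@X,f[3:5]@Y,f[5]))
        if f[2]>lim or np.hypot(*f[:2])>4: print("contact"); break
    print("t",monitor.get_state()["time"]); return z
E
python3 - <<'E'
from desc import *
manip.line_to(tcp(.0435,.0004,.145,-.1),ori=q_tilt(-.1,.03),rate=.05)
desc(.0435,.0004,.140,.1205,-.1,.03)
E
```

```text
avg t 26.62 F [ 0.01 -0.31 -1.65] M [-0.247  0.072  0.024] pos [0.4664 0.1466 0.1209]
0.1388 fX 0.4 fY -0.6 fz -0.4 MX 0.02 MY -0.02 MZ -0.04
0.1376 fX 0.2 fY -0.3 fz -0.3 MX -0.04 MY 0.01 MZ 0.01
0.1364 fX 0.6 fY -0.3 fz -0.6 MX -0.01 MY 0.02 MZ -0.03
0.1352 fX 0.3 fY -0.2 fz -0.6 MX 0.01 MY 0.01 MZ -0.03
0.134 fX 0.6 fY -0.1 fz -0.5 MX -0.01 MY 0.00 MZ -0.04
0.1328 fX 0.5 fY 0.1 fz 0.3 MX 0.02 MY 0.02 MZ -0.03
0.1316 fX 0.5 fY -0.3 fz 0.1 MX -0.05 MY -0.01 MZ -0.01
0.1304 fX 0.9 fY -0.3 fz -0.5 MX 0.02 MY 0.02 MZ -0.03
0.1292 fX 0.6 fY 0.4 fz -0.4 MX 0.01 MY 0.03 MZ -0.03
0.128 fX 0.4 fY 0.2 fz -0.7 MX 0.02 MY -0.02 MZ -0.05
0.1268 fX 0.5 fY 0.5 fz -0.2 MX -0.02 MY -0.03 MZ -0.04
0.1256 fX 0.1 fY -0.1 fz -0.2 MX 0.05 MY -0.01 MZ -0.07
0.1244 fX -0.1 fY -0.1 fz -0.3 MX 0.01 MY -0.01 MZ -0.00
0.1232 fX 0.5 fY 0.1 fz 0.3 MX -0.01 MY -0.01 MZ -0.03
0.122 fX -0.3 fY -0.3 fz -0.4 MX 0.01 MY -0.04 MZ -0.03
0.1208 fX -0.4 fY 2.0 fz 6.6 MX 0.61 MY -0.14 MZ 0.08
contact
t 31.025
```

```bash
python3 - <<'E'
from desc import *
claw.command_gripper(.05); st()
manip.line_to(tcp(.0435,.0004,.20,-.1),ori=q_tilt(-.1,.03),rate=.2); st()
p,d=vision.camera("top"); np.savez("pics/top6.npz",p=p,d=d); p2,d2=vision.camera("side"); np.savez("pics/side6.npz",p=p2,d=d2)
for n,dd in(("top",d),("side",d2)):
    P=cloud(n,dd);L=np.stack([(P[...,:2]-HEAD)@X,(P[...,:2]-HEAD)@Y,P[...,2]],-1)*1e3
    o=[]
    for a,b,w in ((-18,-12,24),(-6,6,6),(12,18,24),(18,30,5),(60,80,5),(80,92,5),(98,118,6)):
        m=(L[...,0]>a)&(L[...,0]<b)&(abs(L[...,1])<w)&(L[...,2]>93)&(L[...,2]<120); o.append((a,int(m.sum()),*(np.median(L[m],0)[1:].round(1) if m.sum()>2 else())))
    print(n,o)
P=cloud("top",d);L=np.stack([(P[...,:2]-HEAD)@X,(P[...,:2]-HEAD)@Y,P[...,2]],-1)*1e3
m=(L[...,2]>97)&(L[...,2]<109)&(abs(L[...,1])<26)&(L[...,0]>-25)&(L[...,0]<10)
print("box Xmin",np.percentile(L[m][:,0],[0,5]),"Y",L[m][:,1].min(),L[m][:,1].max())
h=cv2.cvtColor(p,cv2.COLOR_RGB2HSV);r=((h[...,0]<8)|(h[...,0]>172))&(h[...,1]>150)&(h[...,2]>60);r[:,:185]=0;r[:,215:]=0;r[:188]=0;r[230:]=0
v,u=np.nonzero(r); print("red",len(u),u.mean(),v.mean()); c=plane("top",[u.mean()],[v.mean()],.09)[0,:2]-HEAD; print(c@X,c@Y)
E
```

```text
t 31.92 pos [0.4665 0.1466 0.1019] F [-0.2 -0.5  0.3] M [-0.19  0.09  0.02] open 0.0499 ff 0.0
t 32.47 pos [0.4661 0.1466 0.1811] F [ 0.  -0.5  0.3] M [-0.21  0.15 -0.  ] open 0.0503 ff 0.0
top [(-18, 40, np.float64(-1.5), np.float64(103.8)), (-6, 24, np.float64(-0.3), np.float64(112.2)), (12, 32, np.float64(-1.4), np.float64(104.1)), (18, 21, np.float64(0.1), np.float64(105.3)), (60, 0), (80, 0), (98, 0)]
side [(-18, 46, np.float64(-1.2), np.float64(100.2)), (-6, 12, np.float64(-1.0), np.float64(112.1)), (12, 6, np.float64(-19.9), np.float64(103.8)), (18, 7, np.float64(1.4), np.float64(105.0)), (60, 15, np.float64(-3.3), np.float64(102.7)), (80, 11, np.float64(-2.2), np.float64(103.6)), (98, 10, np.float64(0.4), np.float64(104.3))]
box Xmin [-19.59901129 -16.18904393] Y -21.997713104911234 20.272498793332623
red 0 nan nan
nan nan<stdin>:15: RuntimeWarning: Mean of empty slice.
  ret = ret.dtype.type(ret / rcount)
```

The spanner is seated and level: box top at 104–105 mm and centred. Now the ring.

```bash
python3 - <<'E'
from desc import *
claw.command_gripper(.087)
a=HY+2.4+np.pi/2-2*np.pi
manip.goto([*HEAD,.165],quat(a)); 
manip.line_to([*HEAD,.067],ori=quat(a),rate=.12); A=avg(6); st()
claw.command_gripper(0.0); st(); B=avg(6); d=B-A
ty=np.array([np.cos(HY+2.4),np.sin(HY+2.4)]); print("lateral along fingers",d[:2]@ty,"across",d[:2]@np.array([-ty[1],ty[0]]),"dM",d[3:6].round(3),"j",np.round(monitor.get_state()["joint_pos"],3))
np.save("base.npy",A)
E
```

```text
avg t 35.3 F [-0.29 -0.03  0.29] M [-0.042  0.144  0.018] pos [0.4759 0.1025 0.0678]
t 35.3 pos [0.4759 0.1024 0.0678] F [-1.1 -0.8 -0.3] M [-0.01  0.15 -0.02] open 0.087 ff 0.0
t 35.88 pos [0.4754 0.1021 0.0671] F [-0.5 -1.1  1.1] M [-0.05  0.26 -0.01] open 0.061 ff 30.0
avg t 35.98 F [-0.46  0.04  1.01] M [-0.025  0.225 -0.001] pos [0.4753 0.1021 0.0671]
lateral along fingers 0.027473747267891372 across -0.1818447170243588 dM [ 0.017  0.081 -0.019] j [ 0.547  0.334 -0.53   0.    -0.707  0.469]
```

```bash
cat > turn.py <<'E'
from desc import *
A0=np.load("base.npy")
def turn(dq,n):
    tot=0
    for i in range(n):
        j=np.array(monitor.get_state()["joint_pos"]) if i==0 else j
        j[5]-=dq; tot+=dq; manip.move_j(j); B=avg2(4); m=B[5]-A0[5]; s=monitor.get_state()
        print(round(tot,3),"j6 %.3f"%s["joint_pos"][5],"Mz %.3f"%m,"F",(B[:3]-A0[:3]).round(1),"t %.2f"%s["time"])
        if abs(m)>.57: break
    return j
E
python3 - <<'E'
from turn import *
turn(.1,4)
turn(.03,12)
E
```

```text
0.1 j6 0.371 Mz -0.076 F [0.3 0.5 0.3] t 36.26
0.2 j6 0.272 Mz -0.007 F [ 0.5  0.2 -0.1] t 36.54
0.3 j6 0.173 Mz 0.035 F [0.4 0.7 0.1] t 36.83
0.4 j6 0.073 Mz -0.000 F [ 0.1  0.5 -0.4] t 37.11
0.03 j6 0.045 Mz 0.074 F [ 0.2  0.9 -0.1] t 37.39
0.06 j6 0.014 Mz 0.069 F [ 0.6  0.5 -0.2] t 37.67
0.09 j6 -0.016 Mz 0.081 F [ 0.4  1.4 -0.9] t 37.96
0.12 j6 -0.047 Mz 0.088 F [ 0.5  1.2 -1.3] t 38.24
0.15 j6 -0.077 Mz 0.076 F [ 1.   0.7 -0.9] t 38.52
0.18 j6 -0.106 Mz 0.074 F [ 0.7  1.2 -0.7] t 38.81
0.21 j6 -0.137 Mz 0.120 F [ 0.8  0.7 -0.9] t 39.09
0.24 j6 -0.167 Mz 0.109 F [ 1.4  1.3 -1. ] t 39.38
0.27 j6 -0.197 Mz 0.081 F [ 1.3  0.9 -1.5] t 39.66
0.3 j6 -0.227 Mz 0.078 F [ 1.7  0.8 -1.9] t 39.94
0.33 j6 -0.257 Mz 0.078 F [ 1.6  1.4 -1.7] t 40.23
0.36 j6 -0.287 Mz 0.069 F [ 1.8  1.5 -2.4] t 40.51
```

```bash
cat > mark.py <<'E'
from desc import *
def mark(sv=None):
    for n in("top","side"):
        p,d=vision.camera(n)
        if sv: np.savez(f"pics/{n}{sv}.npz",p=p,d=d)
        P=cloud(n,d);r=np.hypot(*(np.moveaxis(P[...,:2]-HEAD,-1,0)))
        f=p.astype(int); red=f[...,0]-f[...,1]
        zone=(r<.036)&(r>.022)&(P[...,2]>(.082 if n=="top" else .066))&(P[...,2]<.096)
        m=zone&(red>(60 if n=="top" else 60))&(f[...,1]<f[...,0]*.5)
        if m.sum():
            Q=P[m][:,:2]-HEAD; print(n,m.sum(),"of",zone.sum(),"mark local mm",np.median(Q@X)*1e3,np.median(Q@Y)*1e3)
        else: print(n,"none of",zone.sum())
E
python3 - <<'E'
from mark import *
for n in("top","side"):   # reference: start picture
    z=np.load(f"pics/{n}0.npz");p,d=z["p"],z["d"];P=cloud(n,d);r=np.hypot(*(np.moveaxis(P[...,:2]-HEAD,-1,0)));f=p.astype(int)
    zone=(r<.036)&(r>.022)&(P[...,2]>.066)&(P[...,2]<.096); k=np.where(zone,f[...,0]/(f[...,1]+1.),0); i=np.argsort(k.ravel())[-6:]
    print("ref",n,zone.sum(),k.ravel()[i].round(2),f.reshape(-1,3)[i[-1]],((P.reshape(-1,3)[i][:,:2]-HEAD)@X*1e3).round(0),((P.reshape(-1,3)[i][:,:2]-HEAD)@Y*1e3).round(0))
    p,d=vision.camera(n);np.savez(f"pics/{n}7.npz",p=p,d=d);P=cloud(n,d);r=np.hypot(*(np.moveaxis(P[...,:2]-HEAD,-1,0)));f=p.astype(int)
    zone=(r<.036)&(r>.022)&(P[...,2]>.066)&(P[...,2]<.096); k=np.where(zone,f[...,0]/(f[...,1]+1.),0); i=np.argsort(k.ravel())[-6:]
    print("now",n,zone.sum(),k.ravel()[i].round(2),f.reshape(-1,3)[i[-1]],((P.reshape(-1,3)[i][:,:2]-HEAD)@X*1e3).round(0),((P.reshape(-1,3)[i][:,:2]-HEAD)@Y*1e3).round(0))
E
```

```text
ref top 255 [1.6  1.62 1.75 1.83 2.39 2.72] [98 35 30] [-19. -23. -19. -22. -19. -22.] [-17. -24. -22. -19. -19. -21.]
now top 49 [1.79 2.11 2.14 2.18 2.33 2.68] [51 18 12] [-27. -29. -29. -32. -26. -31.] [-3. -3.  0. -2. -0.  0.]
ref side 199 [1.76 1.78 1.84 1.88 1.95 1.98] [99 49 26] [-21. -19. -20. -21. -20. -18.] [-23. -22. -21. -21. -22. -21.]
now side 199 [1.83 1.83 1.84 1.86 2.05 2.06] [35 16  8] [-33. -30. -30. -31. -30.  -6.] [ -3.   1.  -1.  -3.  -1. -35.]
```

```bash
sed -i 's/>.57/>.5/; s/"F",/"tau6 %.3f"%s["joint_torque"][5],"F",/' turn.py; python3 - <<'E'
from turn import *
turn(.025,16)
E
```

```text
0.025 j6 -0.311 Mz 0.080 tau6 -0.111 F [ 1.8  1.1 -1.6] t 40.89
0.05 j6 -0.336 Mz 0.089 tau6 -0.110 F [ 2.   1.3 -1.9] t 41.17
0.075 j6 -0.361 Mz 0.083 tau6 -0.110 F [ 2.1  1.  -2. ] t 41.46
0.1 j6 -0.386 Mz 0.099 tau6 -0.110 F [ 2.2  1.1 -2.3] t 41.74
0.125 j6 -0.411 Mz 0.104 tau6 -0.111 F [ 2.3  1.6 -2.2] t 42.02
0.15 j6 -0.436 Mz 0.102 tau6 -0.111 F [ 2.5  0.3 -2.8] t 42.31
0.175 j6 -0.461 Mz 0.083 tau6 -0.111 F [ 2.3  1.3 -2. ] t 42.59
0.2 j6 -0.486 Mz 0.085 tau6 -0.111 F [ 2.9  0.6 -2.2] t 42.88
0.225 j6 -0.511 Mz 0.067 tau6 -0.111 F [ 2.8  0.9 -2.5] t 43.16
0.25 j6 -0.536 Mz 0.059 tau6 -0.111 F [ 3.2  0.7 -2.9] t 43.44
0.275 j6 -0.561 Mz 0.076 tau6 -0.111 F [ 3.6  0.4 -2.7] t 43.73
0.3 j6 -0.586 Mz 0.216 tau6 -0.232 F [ 3.8  1.1 -3. ] t 44.01
0.325 j6 -0.611 Mz 0.391 tau6 -0.402 F [ 3.7  0.8 -3.3] t 44.29
0.35 j6 -0.636 Mz 0.590 tau6 -0.575 F [ 3.8  0.3 -3.3] t 44.58
```

The stop is felt at about 1.04 rad and the torque is now about 0.59 N m. I'll hold briefly, release, retreat and check.

```bash
python3 - <<'E'
from turn import *
from mark import *
manip.hold(.4); st()
claw.command_gripper(.087); s=st()
p=s["position"]; manip.line_to([p[0],p[1],.24],rate=.15); st()
mark("8")
for n in("top","side"):
    P=cloud(n,np.load(f"pics/{n}8.npz")["d"]);L=np.stack([(P[...,:2]-HEAD)@X,(P[...,:2]-HEAD)@Y,P[...,2]],-1)*1e3
    o=[]
    for a,b,w in ((-18,-12,24),(12,18,24),(18,30,5),(60,80,5),(80,92,5),(98,118,6)):
        m=(L[...,0]>a)&(L[...,0]<b)&(abs(L[...,1])<w)&(L[...,2]>93)&(L[...,2]<120); o.append((a,int(m.sum()),*(np.median(L[m],0)[1:].round(1) if m.sum()>2 else())))
    print(n,o)
E
```

```text
t 44.98 pos [0.4757 0.1023 0.0672] F [ 4.3  1.4 -2.4] M [ 0.2  -1.13  0.57] open 0.0615 ff 30.0
t 45.73 pos [0.4755 0.1023 0.0671] F [ 0.1  0.5 -0.4] M [ 0.11  0.07 -0.03] open 0.0869 ff 0.0
t 47.02 pos [0.475  0.1021 0.239 ] F [-0.6  0.9 -1.1] M [0.04 0.01 0.01] open 0.0869 ff 0.0
top none of 139
side none of 188
top [(-18, 42, np.float64(1.0), np.float64(104.3)), (12, 6, np.float64(1.0), np.float64(103.2)), (18, 0), (60, 0), (80, 0), (98, 0)]
side [(-18, 52, np.float64(-0.0), np.float64(100.8)), (12, 6, np.float64(-19.3), np.float64(100.7)), (18, 6, np.float64(-0.4), np.float64(105.9)), (60, 3, np.float64(-1.9), np.float64(104.3)), (80, 6, np.float64(-0.6), np.float64(104.1)), (98, 5, np.float64(0.3), np.float64(104.5))]
```

```bash
python3 - <<'E'
from h import *
for n in("top","side"):
    z=np.load(f"pics/{n}8.npz");p,d=z["p"],z["d"];P=cloud(n,d);f=p.astype(int);r=np.hypot(*(np.moveaxis(P[...,:2]-HEAD,-1,0)))
    k=np.where((r<.036)&(r>.022)&(P[...,2]>.066)&(P[...,2]<.096),f[...,0]/(f[...,1]+1.),0).ravel();i=np.argsort(k)[-6:]
    Q=P.reshape(-1,3)[i][:,:2]-HEAD; print(n,k[i].round(2),(Q@X*1e3).round(0),(Q@Y*1e3).round(0))
print(manip.close_job(), monitor.get_state()["time"])
E
```

```text
top [1.63 1.73 1.84 2.19 2.23 3.18] [-28. -25. -30. -28. -31. -30.] [5. 7. 7. 8. 5. 8.]
side [1.73 1.73 1.75 1.8  1.84 1.88] [-28. -30. -27. -29. -30. -30.] [ 9.  9. 10.  8.  8.  5.]
the job is handed in; nothing more can be done
the job is handed in; nothing more can be done
```

The job is handed in, with no verdict shown: the spanner is seated and level between the pins and left there, and the lock ring was turned past its stop to about 0.6 N m and released (about 47 s of the 61 s used); I did not re-check the jar, tin and screwdriver positions at the end.

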